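# Nest the shield bells and key the index plate on the stack

## Task

Put the microscope's loose shield bells away on the storage stand: nest the blue one over the stand's fixed bell, then the yellow, then the red, each fully down. Then close the stack with the orange index plate, lowered over the red bell's stud and key pin so that it lies flat, and let go. Set everything down without dropping it, and leave the other things on the bench where they are.

Things in the scene. Friction and masses are not known exactly. Their poses are not given: they have to be found in the camera images.
- stand: Storage stand fixed to the table: black disc 120 mm across, 12 mm thick, carrying a fixed grey-collared aluminium bell of the same outside shape as the loose bells. Origin under the disc's centre, z up; the fixed bell starts 12 mm above it: shoulder at z 46 mm, flat top at 92 mm, stud tip at 120 mm. Its place and yaw vary.
- stand_seat (a point): Underside centre of the stand's fixed bell, 12 mm above the table. Bells nest at any yaw, 2 mm play all round: the upper collar comes to rest on the shoulder below, so the first bell's origin ends 34 mm above this point and each next one 34 mm above the last. The stud and pin below fit inside the upper bell.
- bell_blue: Loose hollow bell-shaped shield, mouth down, blue collar. Origin: centre of its open underside, z up its axis. All bells: 80 mm tall to the flat top, about 160 g. Collar 84 mm across outside, 78 mm inside, z 0 to 34 mm, ending in a flat shoulder; above it an aluminium cone from 74 mm across to 56 mm at the top. Round steel stud to hold it by, see bell_yellow.
- bell_blue_pin (a point): Foot of the blue bell's black key pin (7 mm across, 11 mm tall) on its flat top at z 80 mm, 20 mm from its axis along its +x.
- bell_yellow: Loose hollow bell-shaped shield, mouth down, yellow collar. Origin: centre of its open underside, z up its axis. Same shape and size as the blue one. On every bell's flat top, on the axis, stands a round dark steel stud to hold it by: 14 mm across, 28 mm tall (z 80 to 108 mm), its tip chamfered; beside it a key pin. Grip the stud across the bell's y to keep the fingers off the pin.
- bell_yellow_pin (a point): Foot of the yellow bell's black key pin (7 mm across, 11 mm tall) on its flat top at z 80 mm, 20 mm from its axis along its +x.
- bell_red: Loose hollow bell-shaped shield, mouth down, red collar. Origin: centre of its open underside, z up its axis. Same shape and size as the blue one, with the same stud and key pin on top.
- bell_red_pin (a point): Foot of the red bell's black key pin (7 mm across, 11 mm tall) on its flat top at z 80 mm, 20 mm from its axis along its +x.
- plate: Orange square index plate 70 x 70 x 8 mm, about 110 g, lying flat, black tubular hub up: 27 mm across, z 8 to 38 mm, to hold it by. Bore through hub and plate 17 mm, for a stud. Key hole at 20 mm along +x, a white mark between it and the edge. Origin: centre of the underside, z up. Fully home, its underside lies on the bell's flat top.
- plate_key (a point): Centre of the plate's key hole (11 mm across, for a key pin) at its underside, 20 mm from the plate's centre along its +x.
- duster_can: Bystander. White air-duster can with a red label, 52 mm across, 170 mm tall; origin under its centre.
- amber_jar: Bystander. Small amber jar, 44 mm across, 60 mm tall; origin under its centre.
- stub_box: Bystander. Grey divided tray 80 x 110 x 30 mm; origin under its centre.
- screwdriver: Bystander. Green-handled screwdriver lying flat, 160 mm long along its x; origin on the table under it.
- solvent_bottle: Bystander. Green glass bottle, 56 mm across, 110 mm tall; origin under its centre.
- sample_carton: Bystander. Cardboard carton 110 x 80 x 50 mm; origin under its centre.
- rinse_dish: Bystander. White ceramic dish 90 mm across, 30 mm tall; origin under its centre.
There are look-alikes about, which are no part of the job. Leave any pink look-alike of the bell_blue alone. What is shaped like the plate but brown is not meant.

How it is judged:
On the way, in this order (a step that is already met when the one before it is completed fails the run):
1. the blue bell is nested fully down on the stand's bell (horizontal distance between bell_blue and stand_seat below 0.004 m and z of bell_blue in the frame of stand_seat between 0.0315 and 0.0365 m and angle between bell_blue's own z axis and vertical below 0.06 rad), for 0.2 s.
2. the yellow bell is nested fully down on the blue one (horizontal distance between bell_yellow and bell_blue below 0.004 m and z of bell_yellow in the frame of bell_blue between 0.0315 and 0.0365 m and angle between bell_yellow's own z axis and vertical below 0.06 rad), for 0.2 s.
3. the red bell is nested fully down on the yellow one (horizontal distance between bell_red and bell_yellow below 0.004 m and z of bell_red in the frame of bell_yellow between 0.0315 and 0.0365 m and angle between bell_red's own z axis and vertical below 0.06 rad), for 0.2 s.
4. the index plate is home on the red bell's stud and key pin (horizontal distance between plate and bell_red below 0.004 m and horizontal distance between plate_key and bell_red_pin below 0.005 m and z of plate in the frame of bell_red between 0.0775 and 0.0825 m and angle between plate's own z axis and vertical below 0.06 rad), for 0.2 s.
At the end, for the whole second after the job is handed in: Blue, yellow, red bells nested in that order on the stand's bell, each within 4 mm of centre, 34 +- 2.5 mm above the last; plate flat on red's top (2.5 mm; centred 4 mm), pin in key hole (centres 5 mm); all tilts under 0.06 rad, all at rest (under 20 mm/s) (all of step 1 and all of step 2 and all of step 3 and all of step 4 and linear speed of each of bell_blue, bell_yellow, bell_red, plate below 0.02 m/s); the robot touches nothing.
It fails at once if a bell or the plate is dropped (moves faster than 0.5 m/s without the fingers touching it) ((linear speed of bell_blue above 0.5 m/s and contact force between the fingers and bell_blue below 0.01 N) or (linear speed of bell_yellow above 0.5 m/s and contact force between the fingers and bell_yellow below 0.01 N) or (linear speed of bell_red above 0.5 m/s and contact force between the fingers and bell_red below 0.01 N) or (linear speed of plate above 0.5 m/s and contact force between the fingers and plate below 0.01 N)).
It fails at once if a bystander is moved by more than 30 mm (distance of any of duster_can, amber_jar, stub_box, screwdriver, solvent_bottle, sample_carton, rinse_dish from where it was at the start of the episode above 0.03 m).
It also fails if it takes over 72 s, if anything falls off the work surface, if the arm or the gripper's body presses on something with over 40 N, if the wrist force passes 120 N, or if a joint passes its speed limit or range.

## Robot

A 6-joint arm with a two-finger parallel gripper is mounted at the origin on the work surface. World frame = base frame: x ahead of the robot, y to its left, z up, the work surface at z = 0. Lengths are in m, angles in rad, forces in N, time in s.
With the tool pointing down it reaches from about 0.3 to 0.875 m from the base axis. Payload 4.2 kg.
Tool frame: the origin (TCP) lies midway between the tips of the shut fingers; the grasp point (between the pads) lies 19 mm behind it (bot.hold_point_z is the distance from the TCP to the grasp point, in m); z points along the fingers, x is the direction in which the jaws open and shut, and the axes are right-handed (so a half turn about z gives the same grasp; the last joint's range is limited). The gripper opens to 85 mm and grips with 20 to 120 N. Pads are 22 mm wide; open, the fingers measure 114 mm over their backs; the gripper's body (76 mm by 85 mm) begins 54 mm behind the grasp point. The pads swing forward as they close: fully open they stand 13 mm farther back than shut.
Start: joints at [-1.351, 0.32, 1.565, -0, 1.257, -0.02], TCP at [0.137, -0.559, 0.231] pointing down, gripper open.
Joint ranges: [-3.11, 3.11], [-0.84, 2.01], [0.21, 2.61], [-1.34, 4.49], [0.05, 2.63], [-2.56, 2.56]. Speed limits (rad/s): [2.57, 2.57, 3.14, 3.14, 3.14, 3.14].

## Interface

Orientations are given as a unit quaternion [x, y, z, w].
In Python, from workcell import bot, inverse_kinematics, optics, job, models gives the robot as it stands. Calls block until the motion is done:
- bot.goto(position, orientation): joint-space move of the TCP to a pose.
- bot.movel(position, vel=0.15, ori=None, force_limit=None): straight line of the TCP; ori=None keeps the orientation; vel is the mean speed in m/s. With force_limit (N) it stops when the force on the tool has changed by that much, and returns True; else False.
- bot.set_joints(angles): joint-space move.
- bot.grip(opening, strength=None): finger opening in m; strength is the grip in N (None keeps the last); returns when the fingers have stopped.
- bot.sleep(seconds).
- inverse_kinematics(position, orientation): joint angles nearest the present ones, or None.
- optics.read_camera(name): name is "scene" or "side" or "wrist"; returns the picture (400x640x3 uint8, blue, green, red); there is no depth.
- optics.camera_params(name): a dict with "camera_matrix" (3x3 intrinsics, pixels), "camera_from_world" (4x4, takes a point from world to camera coordinates); the wrist camera has in their place "T_tool_cam" (4x4, takes a point from camera to tool coordinates, whose origin is the TCP and whose axes are the tool frame's). Camera axes: x right, y down, z forward; pixel columns grow to the right and rows downward; lengths in m; the calibration is good to about 2 mm. A picture is of the moment at which its call begins: read the wrist's pose just before it. camera_params takes no time and is no camera call.
A pose or a line that the arm cannot do raises bot.Unreachable and nothing moves.
- job.sign_off(): hands the job in, once; it reports no verdict.
Trained networks look in the newest picture that a camera, given by its name, has taken for a name from the list of things; names that differ only in an ending like _2 or _b are one class to them, and where a whole thing is asked for, a point or a joint stands for the part that bears it (a point fixed in the world has none). Each returns a list of dicts, best first, with "confidence" (0 to 1); they miss things now and then, are a little off and sometimes report something else, mostly with a low value. They report only what shows in the picture. A call takes as long as a camera call. They do not tell look-alikes from the thing itself.
- models.regions_of(camera, name): "pixels" (400x640 bool, what is visible of it) and "extent" ([left, top, width, height] in pixels, round what is visible of it).
Readings, each from a call of its own:
- bot.current_time_s(): time.
- bot.current_joint_pos(): joint angles.
- bot.current_dq(): joint speeds.
- bot.current_tau(): joint torques, N m.
- bot.current_ee_pos(): TCP position.
- bot.current_eef_rot(): TCP orientation.
- bot.current_ft_force(): force on the tool from outside, world axes, zero at the start.
- bot.current_wrist_torque(): the same for the moment, N m.
- bot.current_gripper_width(): finger opening in m.
Only numpy, scipy, OpenCV 4.12 (cv2) and the standard library are available. Lean on these libraries where they do the work, as an engineer would, in place of code of your own. Each camera call takes 0.05 s, during which the arm holds its last target.

## Working session

There is one attempt and no reset: what is moved stays moved. The work goes in short steps, each a Python script; the robot and the scene stay as the last script left them, time stands still between calls to the robot, and variables do not carry over. Pictures are saved under pics/ and viewed, and the job is handed in when it is done.

```bash
ls; mkdir -p pics; python3 - <<'E'
from workcell import bot, optics
import cv2
for n in ["scene","side","wrist"]:
    im=optics.read_camera(n); cv2.imwrite(f"pics/{n}0.png",im)
    p=optics.camera_params(n); print(n,{k:v.round(4).tolist() for k,v in p.items() if hasattr(v,'round')} or p)
print(bot.current_time_s(),bot.current_ee_pos(),bot.current_eef_rot(),bot.current_gripper_width(),bot.hold_point_z)
E
```

```text
pics
scene {'camera_matrix': [[402.3413, 0.0, 317.679], [0.0, 402.3413, 197.0966], [0.0, 0.0, 1.0]], 'camera_from_world': [[0.757, 0.6534, -0.0107, -0.3905], [0.5181, -0.6101, -0.5994, -0.2129], [-0.3982, 0.4482, -0.8003, 1.3292], [0.0, 0.0, 0.0, 1.0]]}
side {'camera_matrix': [[444.743, 0.0, 312.6556], [0.0, 444.743, 206.0043], [0.0, 0.0, 1.0]], 'camera_from_world': [[-0.7134, -0.7003, -0.0246, 0.374], [-0.3419, 0.3786, -0.8601, 0.2386], [0.6117, -0.6052, -0.5095, 0.862], [0.0, 0.0, 0.0, 1.0]]}
wrist {'camera_matrix': [[339.3056, 0.0, 322.3552], [0.0, 339.3056, 199.5342], [0.0, 0.0, 1.0]], 'T_tool_cam': [[1.0, -0.0001, 0.0007, -0.0003], [-0.0001, 0.9577, 0.2879, -0.0735], [-0.0007, -0.2879, 0.9577, -0.1429], [0.0, 0.0, 0.0, 1.0]]}
0.15 [ 0.13646845 -0.55817753  0.23066179] [ 7.86603659e-01 -6.17457841e-01 -5.53781653e-04 -4.38465190e-04] 0.08513844646060433 0.0187
```

View pics/scene0.png

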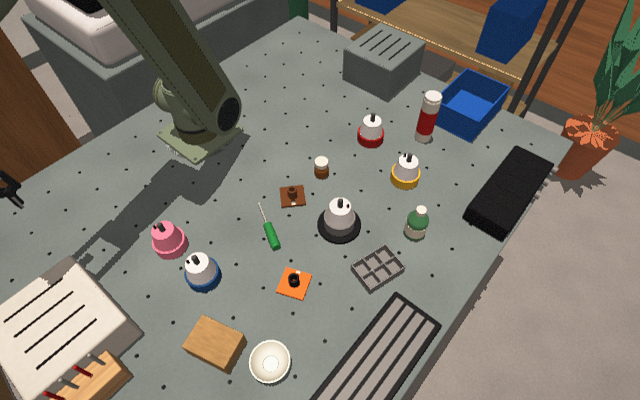

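View pics/side0.png

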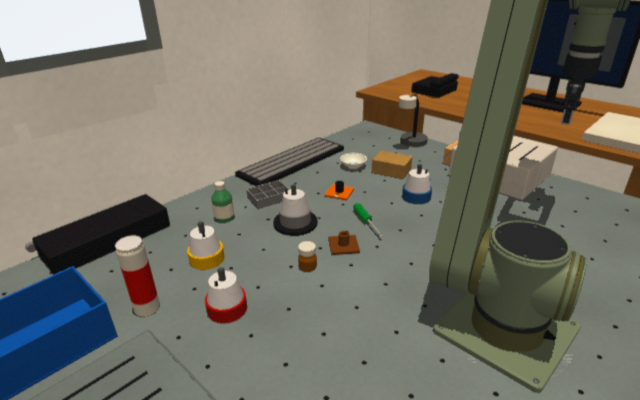

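View pics/wrist0.png

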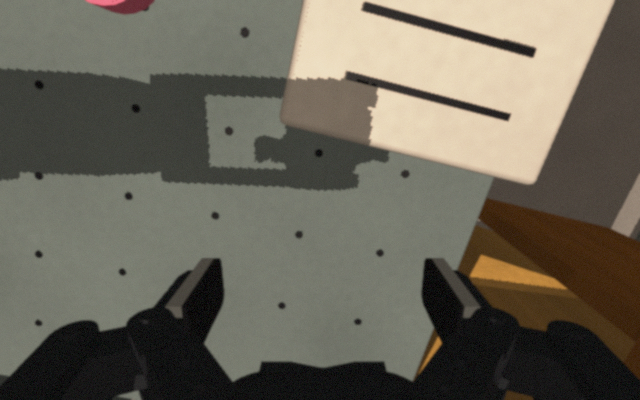

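Scene view shows these candidates:
- **Blue bell:** blue collar at (201,270). The pink look-alike at (168,240) is not it.
- **Plate:** orange at (294,283). The brown one at (293,195) is not it.
- **Others:** yellow bell (406,170), red bell (371,130), stand with black disc (339,220). The duster can at (428,115) also has red on it, but it is a can.

Next I'll run the networks and take a close crop.

```bash
cat > h.py <<'E'
import numpy as np, cv2
from scipy.optimize import minimize
from scipy.spatial.transform import Rotation as R
def circ(r,z,n=48):
    t=np.linspace(0,2*np.pi,n,endpoint=False); return np.c_[r*np.cos(t),r*np.sin(t),np.full(n,z)]
BELL=[np.r_[circ(.042,0),circ(.042,.034)],np.r_[circ(.037,.034),circ(.028,.08)],np.r_[circ(.007,.08),circ(.007,.108)]]
STAND=[np.r_[circ(.060,0),circ(.060,.012)]]+[p+[0,0,.012] for p in BELL]
def sq(a,z): return np.array([[s*a,t*a,z] for s in(-1,1) for t in(-1,1)])
PLATE=[np.r_[sq(.035,0),sq(.035,.008)],np.r_[circ(.0135,.008),circ(.0135,.038)]]
def pose_cam(p,q,par):
    T=np.eye(4);T[:3,:3]=R.from_quat(q).as_matrix();T[:3,3]=p
    return np.linalg.inv(T@par["T_tool_cam"])
def proj(P,K,M):
    c=P@M[:3,:3].T+M[:3,3]; u=c@K.T; return u[:,:2]/u[:,2:]
def place(P,x,y,yaw=0,z=0):
    c,s=np.cos(yaw),np.sin(yaw); return P@np.array([[c,s,0],[-s,c,0],[0,0,1]])+[x,y,z]
def sil(parts,x,y,yaw,z,K,M,S=4):
    m=np.zeros((400*S//S,640),np.uint8)
    for P in parts:
        u=proj(place(P,x,y,yaw,z),K,M)
        h=cv2.convexHull(u.astype(np.float32))
        cv2.fillConvexPoly(m,np.round(h*16).astype(np.int32),255,cv2.LINE_AA,4)
    return m/255.
def fit(parts,views,x0,z=0,yaw=None):
    """views: (mask,K,M)"""
    def cost(v):
        c=0
        for mk,K,M in views:
            s=sil(parts,v[0],v[1],v[2] if len(v)>2 else 0,z,K,M); i=np.minimum(s,mk).sum(); c+=1-i/(s.sum()+mk.sum()-i)
        return c/len(views)
    v=list(x0)+([] if yaw is None else [yaw])
    sim=np.array([v]+[np.add(v,d) for d in np.diag([.012]*2+([] if yaw is None else [.3]))])
    r=minimize(cost,v,method='Nelder-Mead',options=dict(initial_simplex=sim,xatol=2e-4,fatol=1e-4))
    return r.x,1-r.fun
def ray(uv,K,M,z):
    d=M[:3,:3].T@np.linalg.inv(K)@[*uv,1]; o=-M[:3,:3].T@M[:3,3]
    return (o+d*(z-o[2])/d[2])[:2]
E
python3 - <<'E'
from workcell import bot, optics, models
from h import *
names=["stand","bell_blue","bell_yellow","bell_red","plate"]
ims={c:optics.read_camera(c) for c in("scene","side")}
np.savez
for n in names:
  for c in ims:
    for r in models.regions_of(c,n):
        m=r["pixels"]; px=np.median(ims[c][m],axis=0)
        ys,xs=np.nonzero(m)
        p=optics.camera_params(c); 
        parts=PLATE if n=="plate" else STAND if n=="stand" else BELL
        x0=ray((xs.mean(),ys.mean()),p["camera_matrix"],p["camera_from_world"],.01 if n=="plate" else .04)
        v,s=fit(parts,[(m.astype(float),p["camera_matrix"],p["camera_from_world"])],x0)
        hsv=cv2.cvtColor(ims[c],cv2.COLOR_BGR2HSV)[m]; sat=hsv[hsv[:,1]>110]
        print(n,c,round(r["confidence"],2),r["extent"],m.sum(),"xy",v.round(4),"iou",round(s,3),"hue",np.median(sat[:,0]) if len(sat) else None)
cv2.imwrite("pics/crop1.png",cv2.resize(ims["scene"][90:320,140:440],None,fx=2.6,fy=2.6,interpolation=cv2.INTER_CUBIC))
E
```

```text
stand scene 0.97 [315.9, 196.4, 44.7, 49.5] 1535 xy [0.5782 0.0149] iou 0.944 hue 145.0
stand scene 0.17 [391.3, 155.1, 28.9, 36.5] 850 xy [0.609  0.2839] iou 0.611 hue 20.0
stand side 0.79 [275.6, 187.5, 42.5, 52.0] 1438 xy [0.5782 0.0139] iou 0.889 hue None
stand side 0.63 [353.6, 201.9, 18.3, 24.0] 231 xy [ 0.4649 -0.1571] iou 0.15 hue 68.0
bell_blue scene 0.84 [183.6, 252.6, 39.4, 39.2] 1145 xy [ 0.4172 -0.325 ] iou 0.913 hue 107.0
bell_blue scene 0.7 [180.8, 314.1, 69.2, 60.2] 2268 xy [ 0.5812 -0.4147] iou 0.652 hue 16.0
bell_blue scene 0.69 [152.2, 220.5, 32.9, 39.9] 1011 xy [ 0.2804 -0.3227] iou 0.855 hue 175.0
bell_blue scene 0.63 [317.4, 194.8, 43.3, 49.9] 1494 xy [0.587 0.004] iou 0.698 hue 145.0
bell_blue scene 0.4 [312.7, 158.6, 16.4, 20.7] 291 xy [0.4049 0.1344] iou 0.333 hue 13.0
bell_blue side 0.98 [400.7, 165.5, 28.6, 38.9] 844 xy [ 0.4162 -0.3256] iou 0.864 hue 105.0
bell_yellow scene 0.89 [386.7, 154.9, 33.7, 35.2] 861 xy [0.6227 0.2674] iou 0.918 hue 20.0
bell_yellow scene 0.57 [317.6, 198.0, 43.6, 47.0] 1514 xy [0.5868 0.0034] iou 0.688 hue 145.0
bell_yellow side 0.59 [187.0, 224.8, 38.2, 46.8] 1276 xy [0.6208 0.269 ] iou 0.883 hue 21.0
bell_red scene 0.82 [354.7, 114.4, 29.0, 32.5] 745 xy [0.4467 0.3356] iou 0.919 hue 1.0
bell_red side 0.85 [207.2, 266.6, 40.8, 56.4] 1826 xy [0.4431 0.338 ] iou 0.937 hue 2.0
plate scene 0.81 [276.6, 267.9, 37.5, 32.2] 808 xy [ 0.6038 -0.1917] iou 0.766 hue 12.0
plate scene 0.71 [276.1, 186.5, 29.2, 23.1] 522 xy [0.4148 0.0032] iou 0.71 hue 11.0
plate scene 0.57 [314.6, 196.6, 44.8, 47.6] 1506 xy [0.5892 0.0096] iou 0.452 hue 145.0
plate scene 0.56 [259.3, 204.3, 23.2, 41.0] 260 xy [ 0.4615 -0.1189] iou 0.332 hue 65.0
plate side 0.75 [325.8, 233.3, 39.2, 23.5] 574 xy [0.4112 0.0038] iou 0.731 hue 13.0
plate side 0.59 [322.8, 180.3, 29.3, 24.0] 351 xy [ 0.5987 -0.1873] iou 0.77 hue 13.0
```

View pics/crop1.png

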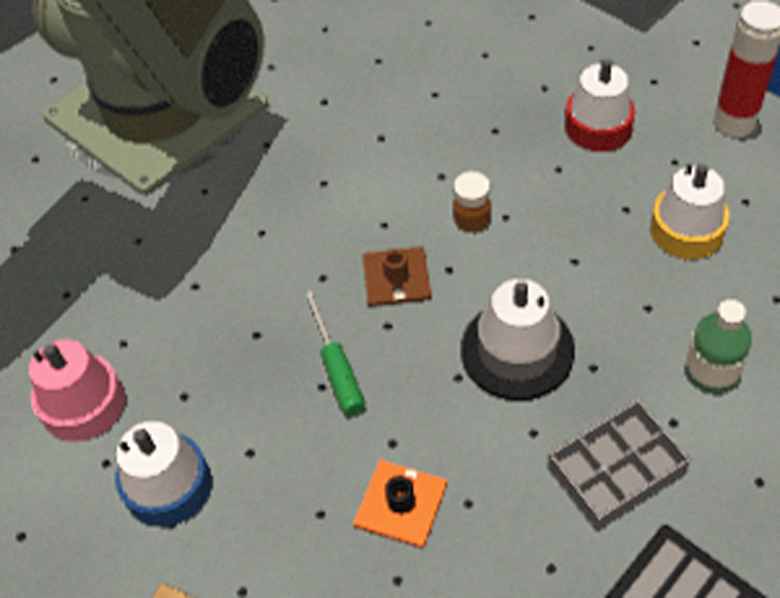

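Crop confirms the choice: blue collar at lower left (crop 163,475), pink beside it (75,390), orange plate with black hub and white mark (400,500), brown plate (397,275). Both cameras agree within about 3 mm on every object. Next is a close look at the stand, then at the blue bell.

```bash
cat >> h.py <<'E'
from workcell import bot, optics, models, inverse_kinematics
def q(th):
    # x axis=(cos,sin,0), z down
    return R.from_matrix(np.array([[np.cos(th),np.sin(th),0],[np.sin(th),-np.cos(th),0],[0,0,-1.]])).as_quat()
def look(name,parts,x0,z=0,tag="x",yaw=None):
    p,o=np.array(bot.current_ee_pos()),np.array(bot.current_eef_rot())
    im=optics.read_camera("wrist"); par=optics.camera_params("wrist")
    K,M=np.array(par["camera_matrix"]),pose_cam(p,o,par)
    best=None
    for r in models.regions_of("wrist",name):
        v,s=fit(parts,[(r["pixels"].astype(float),K,M)],x0,z,yaw)
        print(name,round(r["confidence"],2),r["extent"],v.round(4),"iou",round(s,3))
        if best is None or s>best[1]: best=(v,s,r)
    vis=im.copy()
    if best:
        s=sil(parts,best[0][0],best[0][1],best[0][2] if yaw is not None else 0,z,K,M)>.5
        cs,_=cv2.findContours(s.astype(np.uint8),0,2); cv2.drawContours(vis,cs,-1,(0,255,0),1)
    cv2.imwrite(f"pics/{tag}.png",vis); cv2.imwrite(f"pics/{tag}_raw.png",im)
    return best,im,K,M
def top_rect(im,x,y,K,M,z,half=.04,n=320):
    """orthorectified view of the plane z (world axes; +x right, +y up)"""
    g=(np.arange(n)+.5)/n*2*half-half
    X,Y=np.meshgrid(g,-g); P=np.c_[X.ravel()+x,Y.ravel()+y,np.full(X.size,z)]
    u=proj(P,K,M).astype(np.float32).reshape(n,n,2)
    return cv2.remap(im,u[...,0],u[...,1],cv2.INTER_LINEAR)
E
python3 - <<'E'
from h import *
t=bot.current_time_s()
bot.goto([.578,.0145,.25],q(0)); print(bot.current_time_s()-t, bot.current_joint_pos(), bot.current_ee_pos())
b,im,K,M=look("stand",STAND,(.578,.0145),tag="stand1")
v=b[0] if b else (.578,.0145)
cv2.imwrite("pics/stand1_r.png",top_rect(im,v[0],v[1],K,M,.092))
print(bot.current_time_s())
E
```

```text
2.5583 [ 3.86953694e-03  3.13819342e-01  1.52546413e+00 -2.81165722e-04
  1.30235053e+00  5.17825921e-03] [0.57799867 0.01365039 0.24998134]
stand 0.62 [269.8, 108.4, 103.8, 105.6] [0.5782 0.015 ] iou 0.97
3.4083
```

View pics/stand1.png

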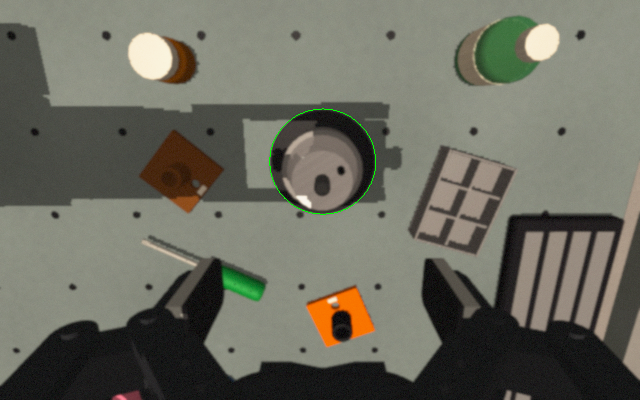

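View pics/stand1_r.png

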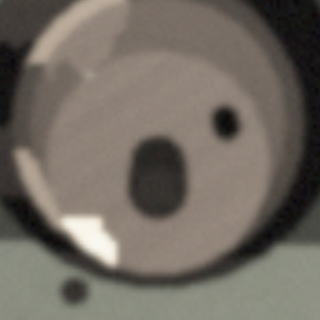

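Stand fits at (0.578, 0.0145) with IoU 0.97. In the rectified top view the disc and stud foot are centred within about 1 mm. Now blue.

```bash
cat >> h.py <<'E'
def blobs(rect,half,thr=70):
    """dark blobs in rectified top view -> offsets (m) world"""
    n=rect.shape[0]; g=cv2.cvtColor(rect,cv2.COLOR_BGR2GRAY)
    m=(g<thr).astype(np.uint8); N,l,st,ce=cv2.connectedComponentsWithStats(m)
    s=2*half/n; out=[]
    for i in range(1,N):
        if st[i,4]>60:
            out.append((round((ce[i][0]-n/2)*s*1000,1),round((n/2-ce[i][1])*s*1000,1),[int(a) for a in st[i]]))
    return out
E
python3 - <<'E'
from h import *
bot.goto([.417,-.325,.25],q(-.8)); print(bot.current_time_s(), bot.current_joint_pos())
b,im,K,M=look("bell_blue",BELL,(.417,-.325),tag="blue1")
v=b[0] if b else (.417,-.325)
r=top_rect(im,v[0],v[1],K,M,.08)
cv2.imwrite("pics/blue1_r.png",r); print(blobs(r,.04))
E
```

```text
4.8083 [-6.82518814e-01  2.34961449e-01  1.63632530e+00  5.60300046e-04
  1.27009643e+00  1.16157625e-01]
bell_blue 0.87 [284.8, 129.5, 76.2, 78.3] [ 0.4164 -0.3263] iou 0.941
bell_blue 0.58 [202.9, 206.1, 79.6, 92.4] [ 0.417 -0.325] iou 0.0
[(np.float64(-32.1), np.float64(27.9), [0, 0, 68, 114, 2634]), (np.float64(27.0), np.float64(10.3), [103, 0, 217, 282, 8932]), (np.float64(-2.6), np.float64(-2.1), [115, 134, 70, 70, 3476]), (np.float64(-15.7), np.float64(-14.3), [82, 202, 31, 31, 684]), (np.float64(38.8), np.float64(-18.4), [310, 226, 10, 16, 68]), (np.float64(37.0), np.float64(-27.7), [293, 249, 27, 40, 398])]
```

View pics/blue1.png

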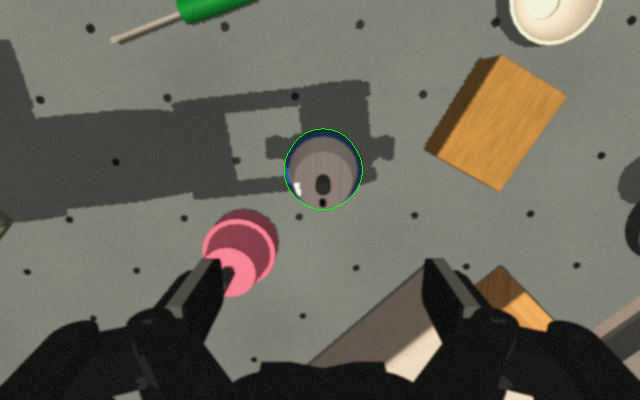

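View pics/blue1_r.png

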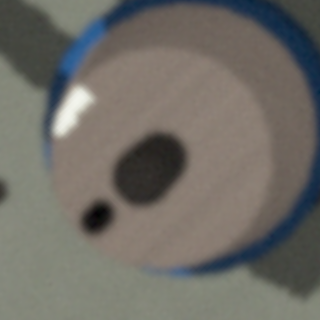

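Blue bell is at (0.4165, -0.3260). The pin sits at about -138°, so jaw yaw is -0.84. The low-confidence second detection is the pink one at (240,250). Picking blue.

```bash
cat >> h.py <<'E'
GZ=.084
def pick(x,y,th,zt=GZ,lift=.25,open_=.05,strength=60,app=.15):
    bot.grip(open_); bot.goto([x,y,app],q(th))
    h=bot.movel([x,y,zt],vel=.15,force_limit=15)
    p=bot.current_ee_pos(); bot.grip(0,strength); w=bot.current_gripper_width()
    f0=bot.current_ft_force()[2]
    bot.movel([x,y,lift],vel=.25)
    print("pick hit",h,"z",p.round(4),"width",w,bot.current_gripper_width(),"f",f0,bot.current_ft_force().round(2),"t",bot.current_time_s())
E
python3 - <<'E'
from h import *
pick(.4165,-.3260,-.84)
cv2.imwrite("pics/blue2.png",optics.read_camera("wrist"))
E
```

```text
pick hit False z [ 0.4177 -0.3269  0.0856] width 0.01176778384756051 0.011670211567663052 f 6.118891416109178 [-0.19  0.39 -1.51] t 7.675
```

View pics/blue2.png

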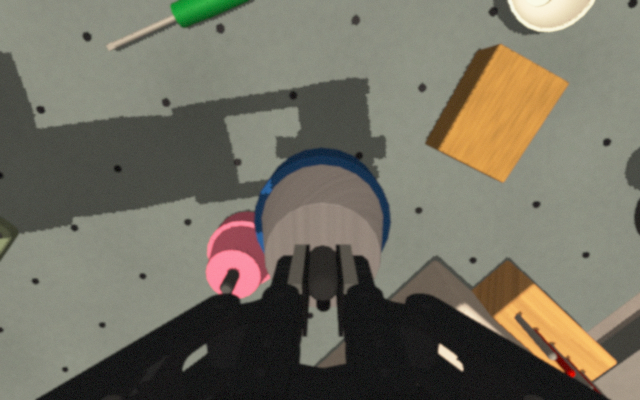

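Blue is held and level in the jaws (stud at about (322,275)), and Fz shows the weight. Placing it.

```bash
cat >> h.py <<'E'
def setdown(x,y,th,zrest,zapp,pre=.04,force=8,open_=.05,retreat=.1):
    bot.goto([x,y,zapp],q(th))
    print("above",bot.current_ee_pos().round(4),"t",bot.current_time_s())
    bot.movel([x,y,zrest+pre],vel=.2)
    h=bot.movel([x,y,zrest-.004],vel=.05,force_limit=force)
    p=bot.current_ee_pos(); print("down",h,p.round(4),"target",zrest,bot.current_ft_force().round(1))
    return h,p
E
python3 - <<'E'
from h import *
setdown(.578,.0143,-.4,.130,.25)
print(bot.current_time_s())
for c in("side","scene"):
    im=optics.read_camera(c); 
    cv2.imwrite(f"pics/pl1_{c}.png",cv2.resize(im[140:280,220:460],None,fx=3,fy=3,interpolation=cv2.INTER_CUBIC))
E
```

```text
above [0.5778 0.0132 0.2498] t 9.1333
down True [0.5771 0.0145 0.1311] target 0.13 [-1.2  0.3  5.4]
10.4167
```

View pics/pl1_side.png

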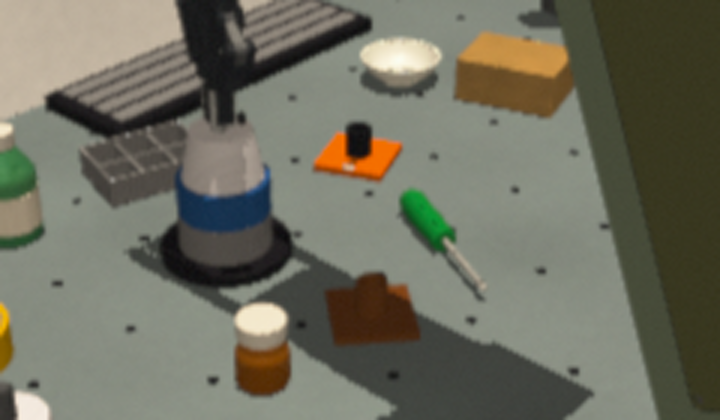

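Side view shows blue's collar resting directly on the stand's shoulder, at the expected height (z 0.131 on contact). Releasing it and going to yellow.

```bash
python3 - <<'E'
from h import *
bot.grip(.05); p=bot.current_ee_pos()
bot.movel([.578,.0143,.27],vel=.25)
b,im,K,M=look("bell_blue",BELL,(.578,.0143),z=.046,tag="blue3")
bot.goto([.6215,.268,.25],q(.4)); print(bot.current_time_s(), bot.current_joint_pos())
b,im,K,M=look("bell_yellow",BELL,(.6215,.268),tag="yel1")
v=b[0] if b else (.6215,.268)
r=top_rect(im,v[0],v[1],K,M,.08)
cv2.imwrite("pics/yel1_r.png",r)
E
```

```text
bell_blue 0.9 [284.1, 130.0, 84.0, 85.9] [0.5774 0.0148] iou 0.951
12.7833 [ 3.88834674e-01  4.74803304e-01  1.27358593e+00 -9.46998879e-04
  1.39390373e+00 -9.49128805e-03]
bell_yellow 0.78 [288.3, 124.5, 73.0, 77.5] [0.6212 0.2692] iou 0.943
bell_yellow 0.75 [300.7, 341.0, 45.0, 27.2] [0.6215 0.268 ] iou 0.0
```

View pics/blue3.png

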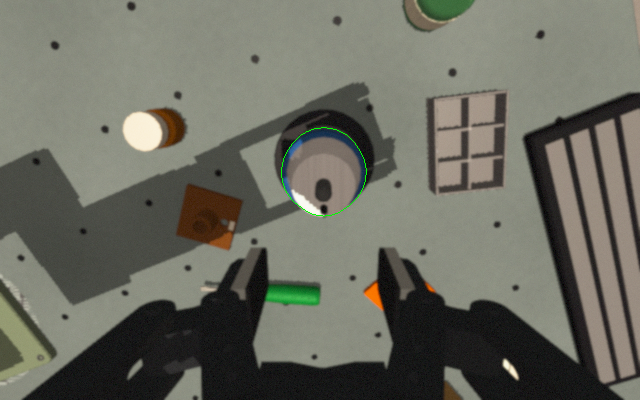

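View pics/yel1.png

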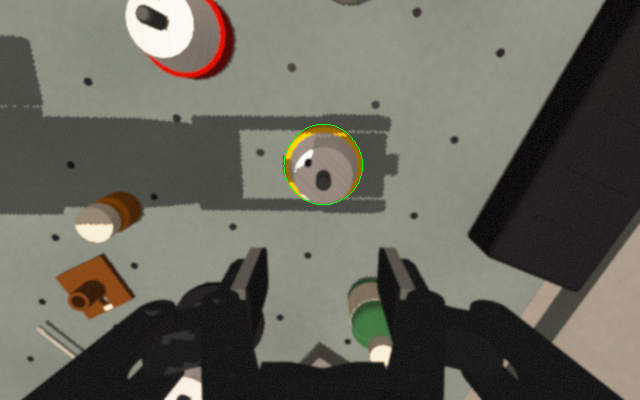

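View pics/yel1_r.png

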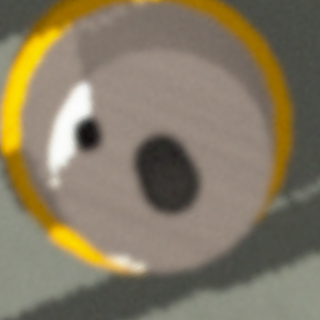

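Blue sits at (0.5774, 0.0148) against the stand's (0.578, 0.0143), with IoU 0.95 at the nested height. Yellow is centred at (0.621, 0.269) with its pin at about 157°. Picking yellow.

```bash
python3 - <<'E'
from h import *
pick(.6212,.2692,1.17,lift=.29)
cv2.imwrite("pics/yel2.png",optics.read_camera("wrist"))
setdown(.5777,.0146,.5,.164,.29)
print(bot.current_time_s())
im=optics.read_camera("side"); cv2.imwrite("pics/pl2_side.png",cv2.resize(im[120:260,200:440],None,fx=3,fy=3,interpolation=cv2.INTER_CUBIC))
E
```

```text
pick hit False z [0.622  0.2695 0.0851] width 0.011601013353523724 0.011636168544053627 f 4.839728298776431 [-0.67 -0.05 -1.53] t 15.8583
above [0.5781 0.0156 0.2898] t 16.9167
down True [0.5769 0.0145 0.1652] target 0.164 [-1.2 -0.1  5. ]
18.2333
```

View pics/pl2_side.png

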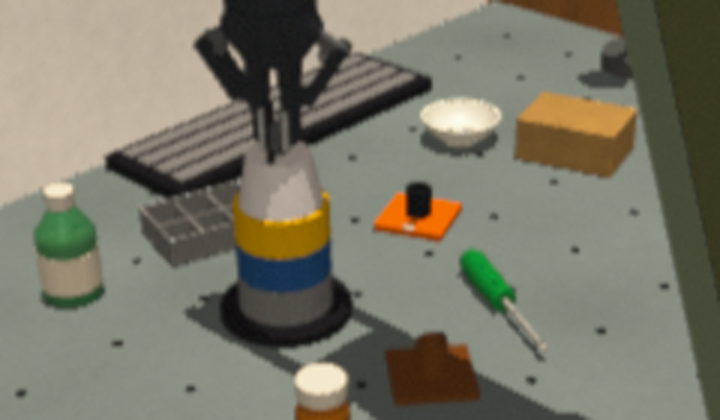

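Yellow rests on blue at the expected height (z 0.165 on contact). On to red.

```bash
python3 - <<'E'
from h import *
bot.grip(.05)
bot.movel([.5777,.0146,.30],vel=.25)
b,im,K,M=look("bell_yellow",BELL,(.578,.0143),z=.080,tag="yel3")
bot.goto([.445,.337,.25],q(.65)); print(bot.current_time_s(), bot.current_joint_pos())
b,im,K,M=look("bell_red",BELL,(.445,.337),tag="red1")
v=b[0] if b else (.445,.337)
r=top_rect(im,v[0],v[1],K,M,.08)
cv2.imwrite("pics/red1_r.png",r)
E
```

```text
bell_yellow 0.93 [283.2, 129.7, 84.8, 88.2] [0.5769 0.0151] iou 0.963
bell_yellow 0.75 [220.4, 0.0, 50.6, 32.3] [0.578  0.0143] iou 0.0
bell_yellow 0.32 [458.8, 120.4, 84.5, 53.8] [0.578  0.0143] iou 0.0
20.85 [ 6.26230667e-01  2.81978484e-01  1.57108590e+00 -5.89219295e-04
  1.28827997e+00 -2.26235946e-02]
bell_red 0.71 [282.7, 125.8, 77.8, 75.8] [0.4451 0.3375] iou 0.958
```

View pics/red1.png

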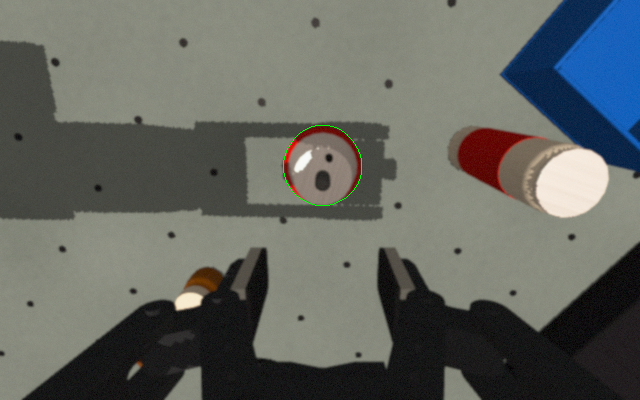

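View pics/red1_r.png

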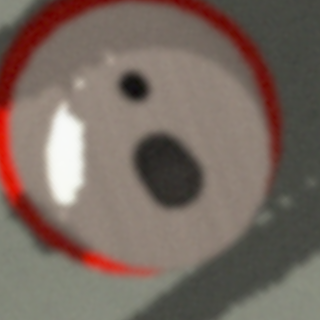

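Yellow is nested at (0.577, 0.015), IoU 0.96. Red is at (0.445, 0.3375) with its pin at about 110°, so jaw yaw is 0.356. The duster can at (500,165) is about 0.15 m away, which is clear. Picking red.

```bash
python3 - <<'E'
from h import *
pick(.4451,.3373,.356,lift=.33)
setdown(.5774,.0148,.1,.198,.33)
print(bot.current_time_s())
im=optics.read_camera("side"); cv2.imwrite("pics/pl3_side.png",cv2.resize(im[100:240,200:440],None,fx=3,fy=3,interpolation=cv2.INTER_CUBIC))
E
```

```text
pick hit False z [0.4463 0.3381 0.0856] width 0.011851514358415617 0.01134298981246772 f 4.754238844479116 [ 1.27 -0.39 -2.11] t 23.8083
above [0.5772 0.0159 0.3299] t 25.1167
down True [0.5767 0.0147 0.199 ] target 0.198 [-1.9 -0.3  4.1]
26.4583
```

View pics/pl3_side.png

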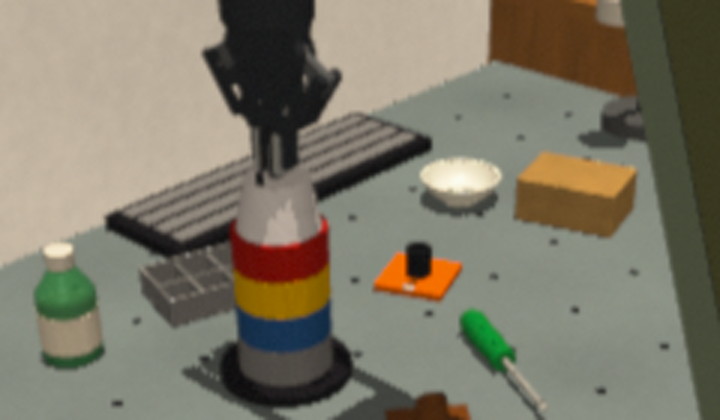

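Red is down on yellow. Releasing, measuring red's axis and pin from above, then looking at the plate.

```bash
python3 - <<'E'
from h import *
bot.grip(.05)
bot.movel([.5774,.0148,.34],vel=.25); bot.sleep(.2)
print("ee",bot.current_ee_pos())
b,im,K,M=look("bell_red",BELL,(.577,.015),z=.114,tag="red3")
v=b[0]
r=top_rect(im,v[0],v[1],K,M,.194); cv2.imwrite("pics/red3_r.png",r)
bot.goto([.601,-.189,.20],q(-.3)); bot.sleep(.2); print(bot.current_time_s(), bot.current_joint_pos(),bot.current_ee_pos())
b,im,K,M=look("plate",PLATE,(.601,-.189),tag="plate1",yaw=.3)
v=b[0]
cv2.imwrite("pics/plate1_r.png",top_rect(im,v[0],v[1],K,M,.008,half=.05,n=400))
E
```

```text
ee [0.57679084 0.0147868  0.33798023]
bell_red 0.85 [280.7, 129.6, 85.3, 84.0] [0.5767 0.0149] iou 0.966
bell_red 0.27 [297.2, 260.7, 58.4, 50.8] [0.577 0.015] iou 0.0
29.15 [-3.20889432e-01  4.24227998e-01  1.47931049e+00  2.39999784e-04
  1.23583702e+00 -2.29373679e-02] [ 0.60167899 -0.18778952  0.20131673]
plate 0.66 [12.9, 0.0, 99.8, 88.5] [ 0.601 -0.189  0.3  ] iou 0.0
plate 0.56 [277.0, 127.2, 95.5, 97.0] [ 0.6023 -0.1928  0.3896] iou 0.935
```

View pics/red3_r.png

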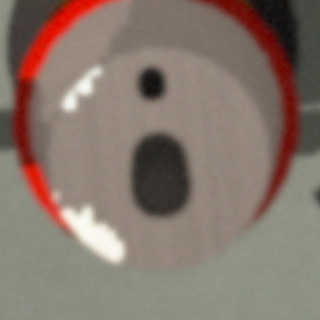

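View pics/plate1.png

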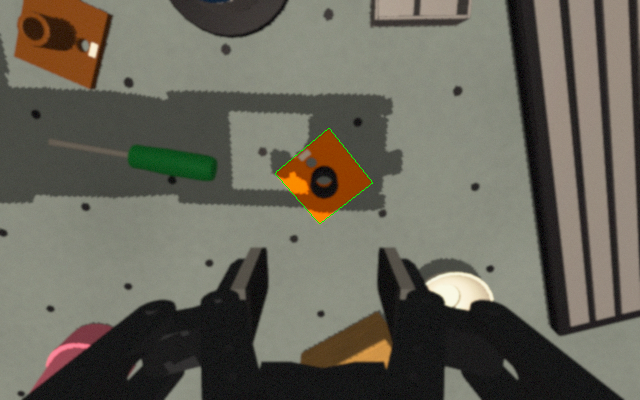

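View pics/plate1_r.png

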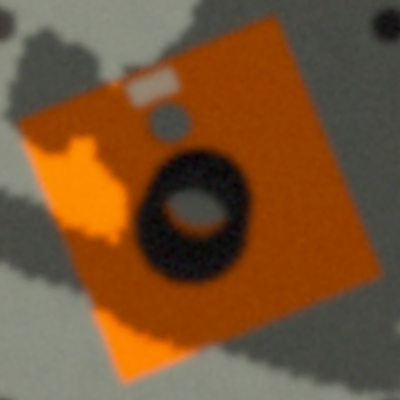

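View pics/red3.png

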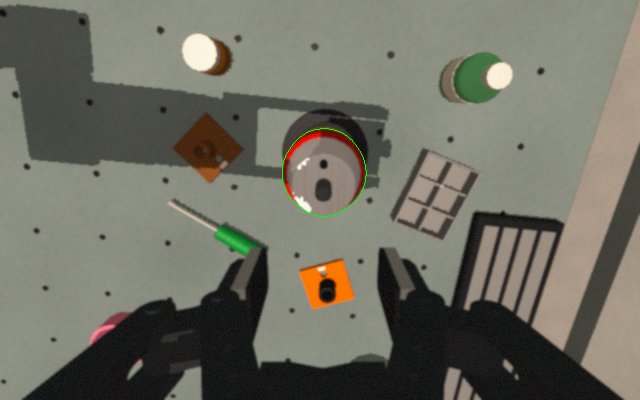

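Red is nested at (0.5768, 0.0152) with its pin at about 96.2°. The rotation carried over from the pick predicts 95.7°, so these agree. Plate corners in the rectified view, (20,122), (275,15), (382,272), (125,383), give a 69 mm side, centre (0.6024, -0.1923), and key yaw 112.5° with the hole at (170,122). Before picking, I'll check how repeatable the pose readout is.

```bash
python3 - <<'E'
from h import *
P=[bot.current_ee_pos() for _ in range(12)]; print(np.mean(P,0),np.std(P,0))
pick(.6024,-.1923,.392,zt=.013,lift=.36,app=.09,strength=60)
bot.sleep(.2)
P=np.mean([bot.current_ee_pos() for _ in range(12)],0); o=bot.current_eef_rot(); print(P,bot.current_time_s())
im=optics.read_camera("wrist"); cv2.imwrite("pics/plate2_raw.png",im)
par=optics.camera_params("wrist");K,M=par["camera_matrix"],pose_cam(P,o,par)
for r in models.regions_of("wrist","plate"):
    print(r["confidence"],r["extent"])
vis=im.copy()
z=P[2]-.013
for zz in(0,.008):
    u=proj(place(sq(.035,zz),P[0],P[1],1.963,z),K,M)[[0,1,3,2]]; cv2.polylines(vis,[np.int32(u.round())],True,(0,255,0),1)
cv2.imwrite("pics/plate2.png",vis)
E
```

```text
[ 0.60141871 -0.1881174   0.20085377] [0. 0. 0.]
pick hit False z [ 0.6034 -0.1926  0.0141] width 0.02489482525795434 0.024759355978538122 f 6.355916592548689 [ 0.01  0.43 -2.47] t 32.7167
[ 0.60219874 -0.19224643  0.35898753] 32.9167
0.59 [245.2, 181.4, 155.3, 136.5]
0.46 [183.6, 1.3, 85.7, 99.0]
```

View pics/plate2.png

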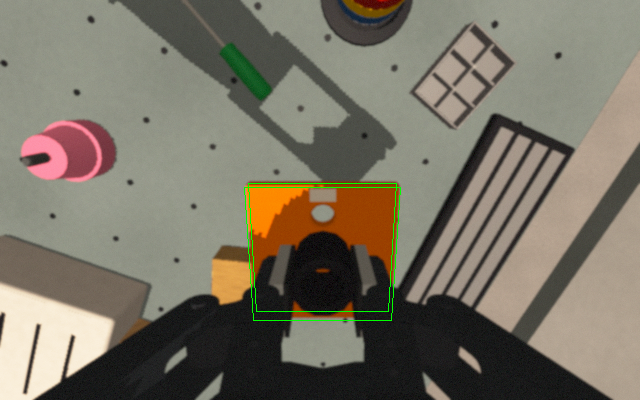

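The held plate fits the predicted outline to within about 1 px (far edge at row 182, sides at columns 247 and 398), so it is centred in the jaws and its yaw is as assumed. Lowering it gently over the stud in stages.

```bash
python3 - <<'E'
from h import *
X,Y,TH=.5771,.0150,.108
bot.goto([X,Y,.30],q(TH)); bot.sleep(.2)
bot.movel([X,Y,.245],vel=.15)
h=bot.movel([X,Y,.222],vel=.04,force_limit=6)
print("stud",h,bot.current_ee_pos(),bot.current_ft_force().round(1))
if not h:
    h=bot.movel([X,Y,.203],vel=.03,force_limit=6)
    print("seat",h,bot.current_ee_pos(),bot.current_ft_force().round(1),bot.current_wrist_torque().round(2))
print(bot.current_time_s())
im=optics.read_camera("side"); cv2.imwrite("pics/pl4_side.png",cv2.resize(im[80:220,220:420],None,fx=4,fy=4,interpolation=cv2.INTER_CUBIC))
cv2.imwrite("pics/pl4_wrist.png",optics.read_camera("wrist"))
E
```

```text
stud False [0.57718932 0.01500045 0.22205156] [ 0.   0.1 -1.4]
seat True [0.57720944 0.01501371 0.20863265] [-0.2  0.2  3.8] [-0.04 -0.02 -0.02]
35.8167
```

View pics/pl4_side.png

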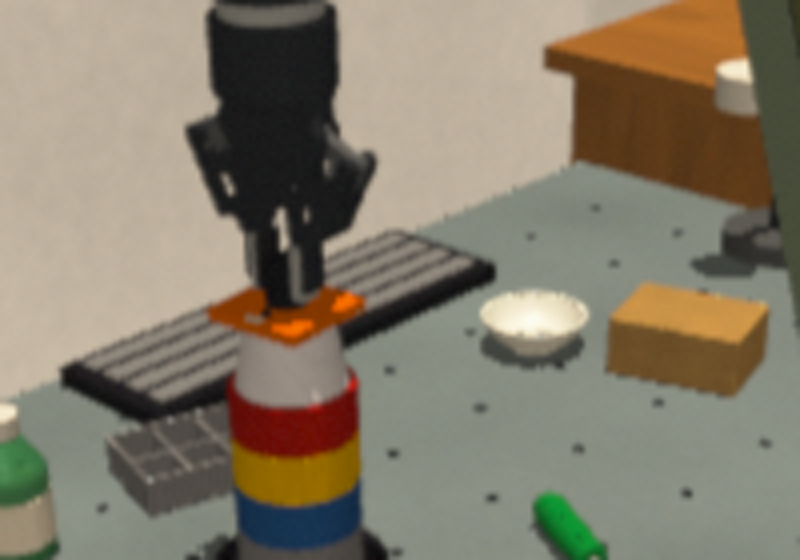

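View pics/pl4_wrist.png

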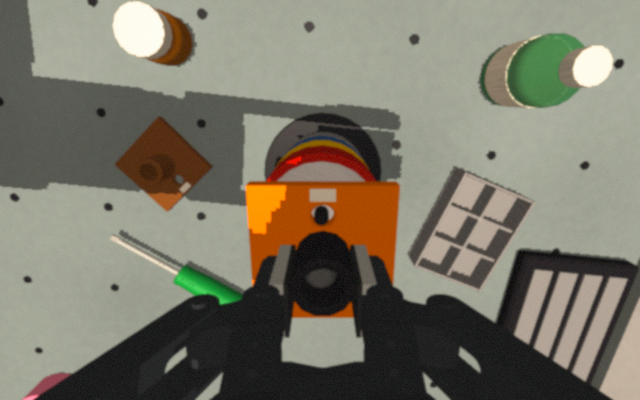

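The black pin shows inside the key hole at (322,214). The stop height of 0.2086 matches the home height of 0.207 plus the roughly 1 mm seen at every earlier set-down. Releasing and verifying.

```bash
python3 - <<'E'
from h import *
bot.grip(.05); bot.movel([.5771,.0150,.36],vel=.2); bot.sleep(.3)
b,im,K,M=look("plate",PLATE,(.577,.015),z=.194,tag="end_w",yaw=1.679-np.pi/2)
if b:
    v=b[0]; cv2.imwrite("pics/end_r.png",top_rect(im,v[0],v[1],K,M,.202,half=.05,n=400))
P=[]
for c in("scene","side"):
    im=optics.read_camera(c);p=optics.camera_params(c)
    cv2.imwrite(f"pics/end_{c}.png",im)
    for n,z in(("bell_blue",.046),("bell_yellow",.080),("bell_red",.114),("plate",.194)):
        pass
im=cv2.imread("pics/end_side.png"); cv2.imwrite("pics/end_sidec.png",cv2.resize(im[110:250,220:420],None,fx=4,fy=4,interpolation=cv2.INTER_CUBIC))
print(bot.current_time_s(),bot.current_ee_pos())
E
```

```text
plate 0.58 [281.1, 140.1, 85.8, 79.3] [0.5773 0.0152 0.1122] iou 0.936
37.6917 [0.57706865 0.01500736 0.35985666]
```

View pics/end_w.png

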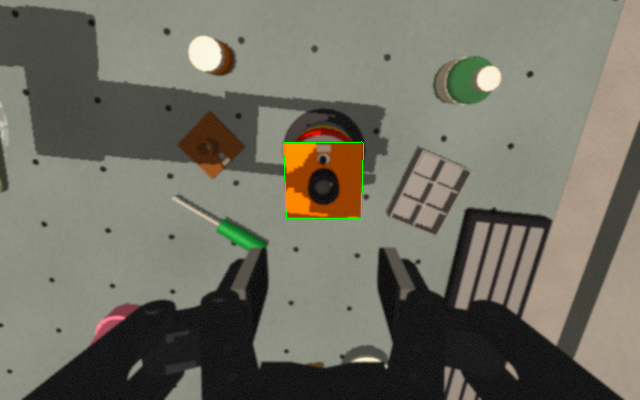

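View pics/end_sidec.png

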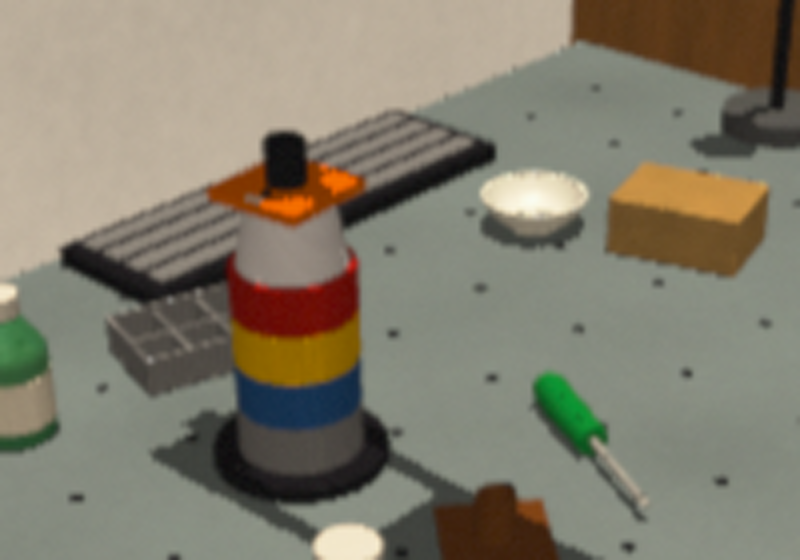

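View pics/end_scene.png

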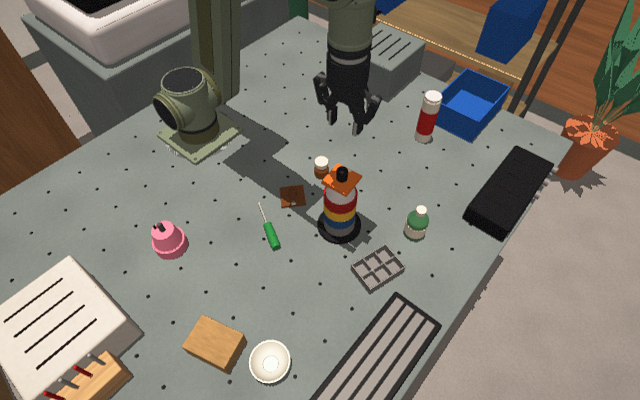

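The stack is complete: grey, blue, yellow, red, with the plate flat on top and the hub upright. Plate yaw is 0.112 against 0.108 expected, and its centre is within 0.3 mm. The gripper is clear, and the bystanders, pink bell and brown plate are at their original pixels. Handing in.

```bash
python3 - <<'E'
from workcell import job,bot
print(job.sign_off(),bot.current_time_s())
E
```

```text
the job is handed in; nothing more can be done
the job is handed in; nothing more can be done
```

I nested the blue, yellow and red bells on the stand in that order, then lowered the orange plate over red's stud and key pin and let go. I handed the job in soon after 37.7 s on the robot's clock; sign-off gives no verdict.

**Last checks**
- **Bells:** wrist-camera fits after each release put all three at about (0.577, 0.015). That is within about 1.5 mm of the stand's measured centre and at the expected nested heights.
- **Plate:** it fits at (0.5773, 0.0152), within 0.6 mm of red's fitted position. Its yaw is within about 0.3° of target. The pin showed inside the key hole, and the plate looks flat in the side view.
- **Surroundings:** by eye in the final scene picture, every bystander, the pink bell and the brown plate are where they started. The gripper was clear of everything.

**Disagreements:** none of the checks failed.
- The pose readout scattered by about 1 mm, so I averaged several measurements of the stack's axis before placing the plate.
- Each set-down stopped about 1 to 1.6 mm above its computed height. I put this down to the force threshold and readout noise.
- The networks also reported other things as targets, such as the pink bell and the brown plate. I ruled these out by colour and shape fit.

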